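Unclip the intake grille of a bench dust extractor and lift out its filter

TASK

The filter of the bench dust extractor is due for cleaning. Squeeze in the release tab of the black intake grille, swing the grille up about its hooks and out of the frame, and lay it flat on the bare bench top at the left front, grip side up; then lift the filter out and lay it flat, rib up, in the steel tray next to the extractor. Set both down rather than dropping them, and leave the other things on the bench where they lie.

Things in the scene. Friction and masses are not known exactly. Their poses are not given: they have to be found in the camera images.
- dust_unit: Bench dust extractor, fixed: grey wedge 170 (x) x 146 (y) mm on a plywood board (x -85 to 105, y -93 to 215 mm, top 48 mm above the bench). Origin at bench height under the wedge's middle; x from its front (robot side) to its back, y to its left. Wedge top 98 mm (front) to 164 mm (back) above the bench. Its front face slopes up and away at 25 deg, with a 124 x 106 mm opening closed by the grille.
- grille_grip (a point): Middle of the pinch grip near the lower end of the black grille. Axes: x up the slope to the hooks, y across, z outward (25 deg from vertical when fitted). Two 16 mm tall fins across y stand on it: the tab's (25 mm wide, outer face at x -16 mm) and a fixed ridge (42 mm wide, far face at +16 mm). Pinched together along x (32 mm over both, 25 mm when pressed) they release and hold the grille.
- grille_hooks (a point): Middle of the line about which the grille swings, at its upper end: x +104, z -12.5 mm from grille_grip, same axes. Two lugs there reach 6 mm under the frame's upper lip, so it cannot be lifted straight out: with the tab in, its lower end swings up about this line (up to level, 25 deg), then it is drawn 10 mm or more towards its grip end to free the lugs.
- frame_hook_line (a point): The same line on the fixed frame (below the inner edge of the upper lip); grille_hooks lies within 3 mm of it while the grille is in. Axes as dust_unit.
- release_tab (a joint): Spring tab of the grille, in m: 0 = out, its catch 4 to 5 mm under the frame's lower lip; 0.007 = fully pressed in towards the ridge (about 2 N to start, 6.5 N fully in). It springs back when let go.
- filter_rib (a point): Middle of the pull rib of the loose pleated filter. Axes: x up the slope, y across, z outward along the bay (25 deg from vertical in the bay). The rib, 9 (x) x 46 (y) x 15 mm tall, stands on the filter's upper face; this point is 7.5 mm above that face, 27.5 mm above the underside, and 17 mm below the frame's face. In the bay 40 mm are free beside the rib in x. Pull out along z, 45 mm or more.
- tray_floor (a point): Middle of the floor of the sheet-steel tray (130 x 120 mm outside, walls 3 mm thick and 20 mm high, fixed) on the board to the left of the wedge; floor 51 mm above the bench. x and y along its sides.
- bare_patch (a point): Middle of a patch of bare bench left of the extractor's front, at bench height, 130 (x) x 110 (y) mm kept free: room for the grille laid with its x along the bench's x, grille_grip 42 mm nearer to the robot than this point. World axes.
- grille: Loose black grille, 120 x 102 x 4 mm, 0.11 kg; origin in the middle of its outer face, flush with the frame, 42 mm up the slope from grille_grip and 8 mm below it (in z); axes as grille_grip. Fingertips must stay 1 mm above this face; a 20 N pinch holds it. Lugs and catch reach 9.5 mm below the outer face, so laid flat on the bench grille_grip is 17.5 mm up.
- filter: Loose filter cassette with grey rim and pale pleats, 94 x 86 x 20 mm, 0.11 kg; origin in its middle, 17.5 mm below filter_rib; axes as filter_rib. The bay is 3 mm wider than it all round.
- masking_roll: Bystander: roll of masking tape, 82 mm across, 24 mm high, on the bench in front of the extractor. Origin in the middle of the underside.
- screw_tin: Bystander: round grey tin, 64 mm across, 45 mm high, on the bench in front of the extractor. Origin in the middle of the underside.
- sanding_block: Bystander: brown sanding block, 63 x 114 x 31 mm, near the bench's front edge. Origin in the middle of the underside.

How it is judged (in metres and radians):
On the way, in this order (a step that is already met when the one before it is completed fails the run):
1. the release tab is pressed in at least 4.5 mm with the grille still hooked in its frame (value of joint release_tab above 0.0045 m and distance between grille_hooks and frame_hook_line below 0.01 m), for 0.1 s.
2. the grille's lower end is swung up by 7 degrees or more while its lugs are still under the upper lip (hook line within 10 mm of home) (angle between the z axis of grille_hooks and the z axis of dust_unit, either way round below 0.32 rad and distance between grille_hooks and frame_hook_line below 0.01 m).
3. the grille lies flat on the bench, grip side up, let go of (height (world z) of grille_grip below 0.028 m and angle between grille_grip's own z axis and vertical below 0.12 rad and linear speed of grille below 0.02 m/s and contact force between the fingers and grille below 0.05 N), for 0.2 s.
4. the filter lies flat in the tray, rib up, let go of (z of filter_rib in the frame of tray_floor below 0.034 m and angle between filter_rib's own z axis and vertical below 0.12 rad and x of filter_rib in the frame of tray_floor between -0.045 and 0.045 m and y of filter_rib in the frame of tray_floor between -0.045 and 0.045 m and linear speed of filter below 0.02 m/s and contact force between the fingers and filter below 0.05 N), for 0.2 s.
At the end, for the whole second after the job is handed in: The grille lies still and flat (within 7 degrees) on the bench itself, grip side up (grille_grip less than 28 mm above the bench), and the filter lies still and flat (within 7 degrees) on the tray's floor, rib up (filter_rib less than 34 mm above the floor and within 45 mm of its middle in x and y) (height (world z) of grille_grip below 0.028 m and angle between each of grille_grip, filter_rib's own z axis and vertical below 0.12 rad and linear speed of each of grille, filter below 0.02 m/s and z of filter_rib in the frame of tray_floor below 0.034 m and x of filter_rib in the frame of tray_floor between -0.045 and 0.045 m and y of filter_rib in the frame of tray_floor between -0.045 and 0.045 m); the robot touches nothing.
It fails at once if a bystander (sanding block, tape roll or tin) is pushed more than 30 mm from its place (distance of any of sanding_block, masking_roll, screw_tin from where it was at the start of the episode above 0.03 m).
It fails at once if the grille or the filter is dropped (falls faster than 0.7 m/s, from about 25 mm, with no finger on it) ((linear speed of grille above 0.7 m/s and contact force between the fingers and grille below 0.05 N) or (linear speed of filter above 0.7 m/s and contact force between the fingers and filter below 0.05 N)).
It also fails if it takes over 58 s, if anything falls off the work surface, if the arm or the gripper's body presses on something with over 40 N, if the wrist force passes 120 N, or if a joint passes its speed limit or range.

ROBOT

A 6-joint arm with a two-finger parallel gripper is mounted at the origin on a cart in front of the work surface, level with it; the furniture and walls round the work are solid. World frame = base frame: x ahead of the robot, y to its left, z up, the work surface at z = 0. Lengths are in m, angles in degrees, forces in N, time in s.
With the tool pointing down it reaches from about 0.4 to 0.825 m from the base axis. Payload 7 kg.
Tool frame: the origin (TCP) lies midway between the tips of the shut fingers; the grasp point (between the pads) lies 19 mm behind it; z points along the fingers, y is the direction in which the jaws open and shut (so a half turn about z gives the same grasp; the last joint's range is limited). The gripper opens to 88 mm and grips with 3 to 60 N. Pads are 19 mm wide; open, the fingers measure 130 mm over their backs; the gripper's body (78 mm by 193 mm) begins 47 mm behind the grasp point.
Start: joints at [-51.56, 20.546, 0.682, 0, -70.136, -16.507], TCP at [0.252, -0.626, 0.227] pointing down, gripper open.
Joint ranges: [-176.03, 176.03], [-82.01, 121.73], [-58.28, 71.71], [-173.87, 95.51], [-174.79, -0.11], [-173.66, 173.66]. Speed limits (degrees/s): [136.94, 136.94, 172.46, 180, 180, 180].

INTERFACE

Orientations are given as [roll, pitch, yaw] about the fixed x, y, z axes, in that order (R = Rz(yaw) Ry(pitch) Rx(roll)).
In Python, from plant import r gives the robot as it stands. The module is installed in compiled form; this text tells all that it offers.
- The arm moves only by the tool send_rows, never from a script. Its argument "motion" is a list of rows, each an object with "travel": the shift along the tool's x, y, z in m, a list of three; "spin": the turn about the tool's z in degrees. In form: [{"travel": [tx, ty, tz], "spin": spin}, ...]. A call has 1 to 5 rows; each row shifts and turns the pose as measured when the row begins, along the tool's axes as they then stand; what a row does not reach is not made up. A row lasts 1/12 s, in which the tool goes at most 41.7 mm and 7.16 degrees, less where a joint would pass 70% of its speed; a pose out of reach is approached as far as the arm can. A call is refused whole if a number of a shift passes 0.0417 or a number of a turn 7.16, either way. A call with a gripper value outside its range is refused whole. "gripper" is the gripper command: -1 is shut, 1 is fully open, values between are in proportion, set as the call begins (left out, the last holds). The fingers move at their own pace and stop on an object; "squeeze" is the grip in N (left out, the last holds). Time passes only in rows, so rows that do not move let the fingers close. It gives the time, the measured TCP pose, the force and the opening at its end, in the units of the state.
- r.get_state(): the state, without advancing time (a new reading comes with each control period).
- r.capture(name): name is "side" or "top"; returns (picture, depth): 420x560x3 uint8, blue, green, red; 420x560 float32, m along the optical axis (not along the pixel's ray), 0 where there is no reading.
- r.get_calibration(name): a dict with "fov_y" (degrees; the focal length in pixels is half the picture's height over the tangent of half this angle, whatever the lens; pixels are square), "cx", "cy" (the principal point, pixels), "origin" and "orientation" of the camera in the world. Camera axes: x right, y down, z forward; pixel columns grow to the right and rows downward; lengths in m; the calibration is good to about 2 mm. A picture is of the moment at which its call begins. get_calibration takes no time and is no camera call.
- r.close_job(): hands the job in, once; it reports no verdict.
Trained networks look in the newest picture that a camera, given by its name, has taken for a name from the list of things; names that differ only in an ending like _2 or _b are one class to them, and where a whole thing is asked for, a point or a joint stands for the part that bears it (a point fixed in the world has none). Each returns a list of dicts, best first, with "conf" (0 to 1); they miss things now and then, are a little off and sometimes report something else, mostly with a low value. They report only what shows in the picture. A call takes as long as a camera call.
- r.boxes_of(camera, target): "at" ([x, y, z] in m, in the coordinates of the camera as it stood for that picture, good to about 4 mm: the middle of the surface that is visible of it).
- r.pinpoint(camera, target): "at" ([x, y, z] in m, in the coordinates of the camera as it stood for that picture, good to about 4 mm: a listed point, or the origin of a listed thing).
The state is a dict: "time_s": time; "joints": joint angles; "qd": joint speeds; "joint_torque": joint torques, N m; "tcp_pos": TCP position; "eef_rot": TCP orientation; "contact_force": force on the tool from outside, world axes, zero at the start; "moment": the same for the moment, N m; "gripper_width": finger opening in m.
Only numpy, scipy, OpenCV 4.12 (cv2) and the standard library are available. Lean on these libraries where they do the work, as an engineer would, in place of code of your own. Each camera call takes 0.05 s, during which the arm holds its last target. There are 200 camera calls.

## Working session

There is one attempt and no reset: what is moved stays moved. The work goes in short steps, Python scripts to look and compute and a tool call to move; the robot and the scene stay as the last step left them, time stands still between calls to the robot, and variables do not carry over. Pictures are saved under pics/ and viewed, about 8 in all and at most 12, crops included, and the job is handed in when it is done.

Besides the shell and the picture viewer there is one more tool, called after "Emit:" as name(argument=value, ...), one argument or row to a line, values as JSON. send_rows: Moves the arm, as the interface text tells. Its arguments: {"type":"object","properties":{"motion":{"type":"array"},"gripper":{"type":"number"},"squeeze":{"type":"number"}},"required":["motion"]}

```bash
mkdir -p pics; cat > h.py <<'E'
import numpy as np, cv2
from scipy.spatial.transform import Rotation as R
from plant import r
def cam(n):
    c=r.get_calibration(n); o=np.array(c["orientation"],float)
    M=o if o.shape==(3,3) else R.from_euler('xyz',o,degrees=True).as_matrix()
    return c,M,np.array(c["origin"],float)
def w(n,p):
    c,M,o=cam(n); return M@np.array(p)+o
def cloud(n,d):
    c,M,o=cam(n); f=d.shape[0]/2/np.tan(np.radians(c["fov_y"]/2))
    v,u=np.indices(d.shape); P=np.stack([(u-c["cx"])/f*d,(v-c["cy"])/f*d,d],-1)
    return P@M.T+o
def find(n,t,k=2):
    return [(np.round(w(n,x["at"]),4).tolist(),round(x["conf"],2)) for x in r.pinpoint(n,t)[:k]]
E
python3 - <<'E'
from h import *
s=r.get_state(); print({k:np.round(v,3).tolist() for k,v in s.items()})
for n in("side","top"):
    print(r.get_calibration(n)); b,d=r.capture(n); cv2.imwrite(f"pics/{n}0.png",b); np.save(f"{n}0.npy",d)
    for t in "dust_unit grille_grip grille_hooks frame_hook_line grille tray_floor bare_patch masking_roll screw_tin sanding_block".split(): print(n,t,find(n,t))
E
```

```text
{'time_s': 0.0, 'joints': [-51.56, 20.591, 0.633, -0.019, -70.135, -16.506], 'qd': [-0.003, -0.008, 0.072, 0.032, 0.085, -0.007], 'joint_torque': [-0.0, -58.272, 29.304, 6.997, 0.007, -0.0], 'tcp_pos': [0.252, -0.626, 0.226], 'eef_rot': [179.905, -0.01, -158.072], 'contact_force': [-0.814, -0.624, 0.336], 'moment': [0.008, 0.037, -0.009], 'gripper_width': 0.088}
{'fov_y': 43.8696564164585, 'cx': 273.2712519681713, 'cy': 203.00281642123463, 'origin': array([0.11860478, 0.75267669, 0.73716518]), 'orientation': array([-132.01881299,   -0.63237768, -144.43170398])}
side dust_unit [([0.6139, 0.0583, 0.004], 0.74)]
side grille_grip []
side grille_hooks [([0.6598, 0.0606, 0.1545], 0.83)]
side frame_hook_line [([0.6585, 0.0596, 0.1606], 0.68)]
side grille []
side tray_floor [([0.6317, 0.2056, 0.0553], 0.79), ([0.3729, 0.1364, 0.0061], 0.52)]
side bare_patch [([0.412, 0.3554, 0.0026], 0.75)]
side masking_roll [([0.3741, 0.1363, 0.0067], 0.71)]
side screw_tin [([0.376, 0.2245, 0.0087], 0.9), ([0.6064, 0.0569, 0.1189], 0.42)]
side sanding_block [([0.6057, 0.0572, 0.119], 0.47), ([0.3749, 0.226, 0.0075], 0.22)]
{'fov_y': 45.62521289998994, 'cx': 281.88874648749777, 'cy': 205.73271219331437, 'origin': array([0.44843157, 0.20298774, 1.07732662]), 'orientation': array([-176.8012625 ,   -0.48272048,  -88.82611592])}
top dust_unit []
top grille_grip [([0.5567, 0.0592, 0.1195], 0.68)]
top grille_hooks [([0.6533, 0.0589, 0.1504], 0.58)]
top frame_hook_line [([0.6572, 0.0576, 0.1526], 0.65)]
top grille [([0.5985, 0.0575, 0.1298], 0.72), ([0.637, 0.2105, 0.0534], 0.59)]
top tray_floor [([0.6364, 0.2079, 0.0528], 0.61)]
top bare_patch [([0.6124, 0.0571, 0.0957], 0.59), ([0.4057, 0.357, 0.0034], 0.55)]
top masking_roll [([0.3712, 0.1358, 0.003], 0.92)]
top screw_tin [([0.3738, 0.2269, -0.002], 0.78)]
top sanding_block [([0.366, 0.0317, -0.0027], 0.56)]
```

View pics/top0.png

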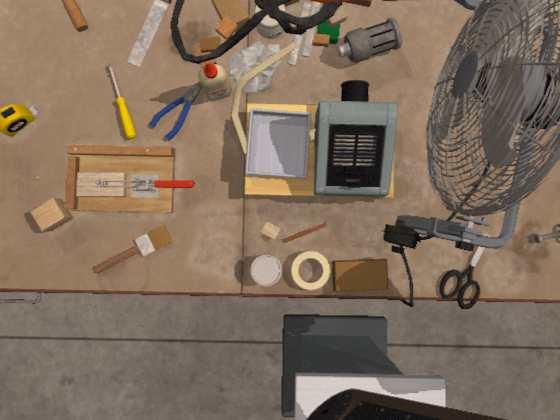

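View pics/side0.png

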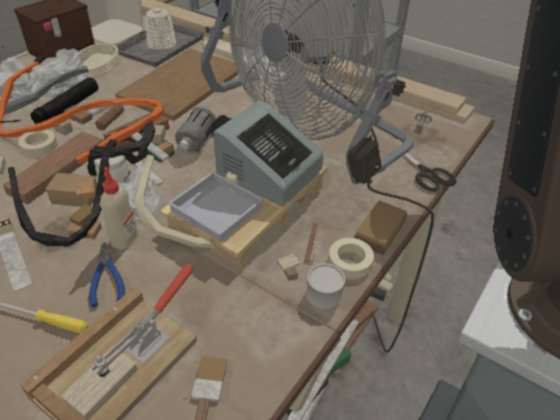

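```bash
python3 - <<'E'
from h import *
d=np.load("top0.npy"); P=cloud("top",d); ok=d>0
ds=np.load("side0.npy"); Ps=cloud("side",ds)
b=cv2.imread("pics/top0.png")
# slope plane from frame points
Q=P[ok]
m=(Q[:,0]>.535)&(Q[:,0]<.66)&(abs(Q[:,1]-.058)<.07)&(Q[:,2]>.08)
S=Q[m]
# ransac-ish plane
A=np.c_[S[:,:2],np.ones(len(S))]; wt=np.ones(len(S))>0
for i in range(15):
    c=np.linalg.lstsq(A[wt],S[wt,2],rcond=None)[0]; e=S[:,2]-A@c; wt=abs(e)<(.02 if i<5 else .004)
n=np.array([-c[0],-c[1],1]);n/=np.linalg.norm(n);print("plane",c,"tilt",np.degrees(np.arccos(n[2])),"az",np.degrees(np.arctan2(n[1],n[0])),wt.sum(),len(S))
hh=e*n[2]
F=S[(hh>.009)&(hh<.022)]; print("fin pts",len(F))
for p in sorted(F.tolist())[::max(1,len(F)//40)]: print(np.round(p,4))
# unit outline: mask of top z>.08
m=(P[...,2]>.085)&ok&(P[...,0]>.5)&(P[...,0]<.76)&(P[...,1]>-.04)&(P[...,1]<.16)
pts=P[m][:,:2]; print("wedge rect",cv2.minAreaRect((pts*1000).astype(np.float32)))
m=(abs(P[...,2]-.071)<.006)&ok&(P[...,1]>.12)&(P[...,1]<.3)&(P[...,0]>.5)&(P[...,0]<.75)
print("tray rim",cv2.minAreaRect((P[m][:,:2]*1000).astype(np.float32)))
# height map max on 5cm grid
QQ=np.r_[Q,Ps[ds>0]]
xs=np.arange(0,1.0,.05);ys=np.arange(.5,-.75,-.05)
print("y\\x",*[f"{x:.2f}" for x in xs])
for y in ys:
    print(f"{y:+.2f}",*[f"{(lambda z:z.max() if len(z)else -1)(QQ[(QQ[:,0]>=x)&(QQ[:,0]<x+.05)&(QQ[:,1]>=y)&(QQ[:,1]<y+.05),2]):.2f}" for x in xs])
cv2.imwrite("pics/crop1.png",cv2.resize(b[80:300,180:420],None,fx=3.3,fy=2.7,interpolation=cv2.INTER_CUBIC)[:600,:800])
E
```

```text
plane [ 0.4637378  -0.00155861 -0.14780307] tilt 24.879060700615344 az 179.8074317004841 3997 5033
fin pts 124
[0.5411 0.0523 0.1215]
[0.5415 0.048  0.1189]
[0.5426 0.0661 0.1236]
[0.5428 0.0582 0.1225]
[0.543  0.0635 0.1193]
[0.5432 0.0521 0.1204]
[0.5444 0.0607 0.126 ]
[0.5446 0.0659 0.1223]
[0.5447 0.0677 0.1213]
[0.5449 0.0488 0.1233]
[0.5468 0.0675 0.1199]
[0.5469 0.0598 0.1201]
[0.5471 0.0521 0.1202]
[0.5472 0.0538 0.1182]
[0.5652 0.0521 0.1308]
[0.5652 0.0428 0.1319]
[0.5653 0.0463 0.1303]
[0.5655 0.0406 0.1302]
[0.5663 0.0642 0.1349]
[0.5664 0.0715 0.1328]
[0.5666 0.062  0.1326]
[0.5667 0.0526 0.1334]
[0.567  0.0486 0.1323]
[0.5671 0.041  0.1327]
[0.5673 0.0445 0.1306]
[0.5679 0.0776 0.1349]
[0.5682 0.0735 0.1333]
[0.5684 0.053  0.1356]
[0.5685 0.0658 0.1324]
[0.5686 0.0508 0.134 ]
[0.5687 0.0434 0.1351]
[0.5688 0.0395 0.1348]
[0.5702 0.0735 0.133 ]
[0.5703 0.0715 0.1324]
[0.5705 0.0639 0.1322]
[0.5705 0.0601 0.1324]
[0.5708 0.0579 0.1306]
[0.5709 0.0523 0.1312]
[0.5711 0.0427 0.1312]
[0.5726 0.0674 0.1302]
[0.5729 0.0633 0.1282]
[0.5748 0.0466 0.1316]
wedge rect ((637.265686
[... 2427 characters left out ...]
 -0.74 -0.74 -0.74 0.01 0.05 0.05 0.05 0.05 0.02 0.04 0.05 0.05 0.05 0.04 0.02 0.02 0.02
-0.50 -0.73 -0.74 -0.74 -0.74 -0.73 -0.74 0.01 0.05 0.05 0.05 0.05 0.05 0.05 0.05 0.05 0.05 -1.00 -1.00 -1.00 -1.00
-0.55 -0.74 -0.74 -0.74 -0.74 -0.74 -0.74 0.01 0.04 0.04 0.04 0.04 0.04 -1.00 -1.00 0.04 0.04 -1.00 -1.00 -1.00 -1.00
-0.60 -0.74 -0.74 -0.74 -0.73 -0.74 -0.74 -0.74 -0.74 -1.00 -0.74 -1.00 -1.00 -1.00 -1.00 -1.00 -1.00 -1.00 -1.00 -1.00 -1.00
-0.65 -0.74 -0.73 -0.74 -0.74 -0.74 -0.74 -0.74 -0.74 -0.74 -0.74 -1.00 -1.00 -1.00 -1.00 -1.00 -1.00 -1.00 -1.00 -1.00 -1.00
-0.70 -0.74 -0.74 -0.74 -0.74 -0.74 -0.74 -0.74 -0.74 -0.74 -0.74 -1.00 -1.00 -1.00 -1.00 -1.00 -1.00 -1.00 -1.00 -1.00 -1.00
```

View pics/crop1.png

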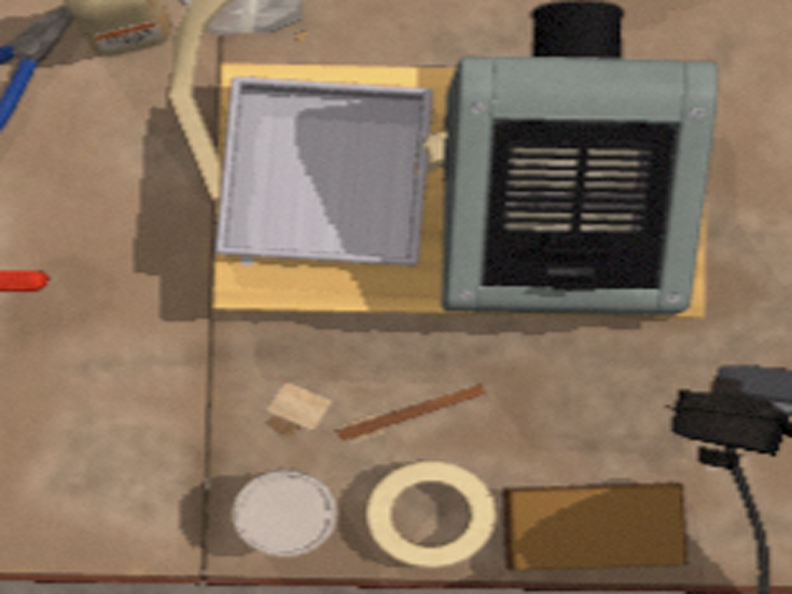

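Emit:
send_rows(
  motion=[
    {"travel": [0, 0, -0.04], "spin": 5.5},
    {"travel": [0, 0, -0.04], "spin": 5.5},
    {"travel": [0, 0, -0.04], "spin": 5.5},
    {"travel": [0, 0, -0.04], "spin": 5.4},
    {"travel": [0, 0, -0.04], "spin": 0},
  ],
  gripper=-1,
)

```text
time_s: 1.52
tcp_pos: [0.2504, -0.6225, 0.4215]
eef_rot: [178.9, -0.6, 178.9]
contact_force: [0.2, -1.8, 0.1]
gripper_width: 0.0599
```

Emit:
send_rows(
  motion=[
    {"travel": [-0.014, 0.036, -0.01], "spin": 0},
    {"travel": [-0.014, 0.036, -0.01], "spin": 0},
    {"travel": [-0.014, 0.036, -0.01], "spin": 0},
    {"travel": [-0.014, 0.036, -0.01], "spin": 0},
    {"travel": [-0.014, 0.036, -0.01], "spin": 0},
  ],
)

```text
time_s: 1.93
tcp_pos: [0.3248, -0.4471, 0.4816]
eef_rot: [179.4, -0.4, 178.3]
contact_force: [0.9, -0.3, 0.2]
gripper_width: 0.0267
```

Emit:
send_rows(
  motion=[
    {"travel": [-0.01, 0.039, 0], "spin": -1.5},
    {"travel": [-0.01, 0.039, 0], "spin": 0},
    {"travel": [-0.01, 0.039, 0], "spin": 0},
    {"travel": [-0.01, 0.039, 0], "spin": 0},
    {"travel": [-0.01, 0.039, 0], "spin": 0},
  ],
)

```text
time_s: 2.35
tcp_pos: [0.3771, -0.2455, 0.4859]
eef_rot: [179.6, -0.1, 179.7]
contact_force: [1.6, -0.2, -0.2]
gripper_width: 0.0011
```

Emit:
send_rows(
  motion=[
    {"travel": [-0.01, 0.039, 0], "spin": 0},
    {"travel": [-0.01, 0.039, 0], "spin": 0},
    {"travel": [-0.01, 0.039, 0], "spin": 0},
    {"travel": [-0.01, 0.039, 0], "spin": 0},
    {"travel": [-0.01, 0.039, 0], "spin": 0},
  ],
)

```text
time_s: 2.77
tcp_pos: [0.4257, -0.0429, 0.4901]
eef_rot: [179.5, 0.3, 179.7]
contact_force: [1.0, -0.9, -0.9]
gripper_width: 0.0007
```

Emit:
send_rows(
  motion=[
    {"travel": [0, 0.039, 0], "spin": 0},
    {"travel": [0, 0.039, 0], "spin": 0},
    {"travel": [0, 0.025, 0], "spin": 0},
    {"travel": [0, 0, 0], "spin": 0},
  ],
)

```text
time_s: 3.1
tcp_pos: [0.4254, 0.0709, 0.4908]
eef_rot: [179.4, 0.4, -180.0]
contact_force: [0.2, -1.2, -0.4]
gripper_width: 0.0005
```

Emit:
send_rows(
  motion=[
    {"travel": [-0.0132, -0.0013, 0.0365], "spin": 0},
    {"travel": [-0.0132, -0.0013, 0.0365], "spin": 0},
    {"travel": [-0.0132, -0.0013, 0.0365], "spin": 0},
    {"travel": [-0.0132, -0.0013, 0.0365], "spin": 0},
    {"travel": [-0.0132, -0.0013, 0.0365], "spin": 0},
  ],
  gripper=0.14,
  squeeze=40,
)

```text
time_s: 3.52
tcp_pos: [0.4978, 0.0702, 0.3145]
eef_rot: [178.8, 1.6, -179.5]
contact_force: [0.3, 0.3, 0.2]
gripper_width: 0.0284
```

Emit:
send_rows(
  motion=[
    {"travel": [-0.0132, -0.0013, 0.0365], "spin": 0},
    {"travel": [-0.0132, -0.0013, 0.0365], "spin": 0},
    {"travel": [-0.0132, -0.0013, 0.0365], "spin": 0},
    {"travel": [-0.013, -0.0013, 0.03], "spin": 0},
    {"travel": [0, 0, 0], "spin": 0},
  ],
)

```text
time_s: 3.93
tcp_pos: [0.5545, 0.0645, 0.1639]
eef_rot: [178.9, 1.3, -179.6]
contact_force: [-0.4, 0.5, -0.3]
gripper_width: 0.0499
```

```bash
python3 - <<'E'
from h import *
s=r.get_state(); print(np.round(s["tcp_pos"],4),np.round(s["eef_rot"],2),s["gripper_width"],s["time_s"])
b,d=r.capture("side"); print(find("side","grille_grip"),find("side","grille_hooks"),find("side","bare_patch"))
c=b[90:220,180:360]; cv2.imwrite("pics/s1.png",cv2.resize(c,None,fx=4.4,fy=4.4,interpolation=cv2.INTER_CUBIC)); np.save("s1.npy",d)
E
```

```text
[0.5545 0.0645 0.1639] [ 178.92    1.29 -179.58] 0.04991362439332688 3.9333
[([0.5619, 0.06, 0.1226], 0.56), ([0.3735, 0.1356, 0.005], 0.53)] [([0.6576, 0.0589, 0.1556], 0.6)] [([0.4154, 0.3564, 0.0053], 0.94)]
```

View pics/s1.png

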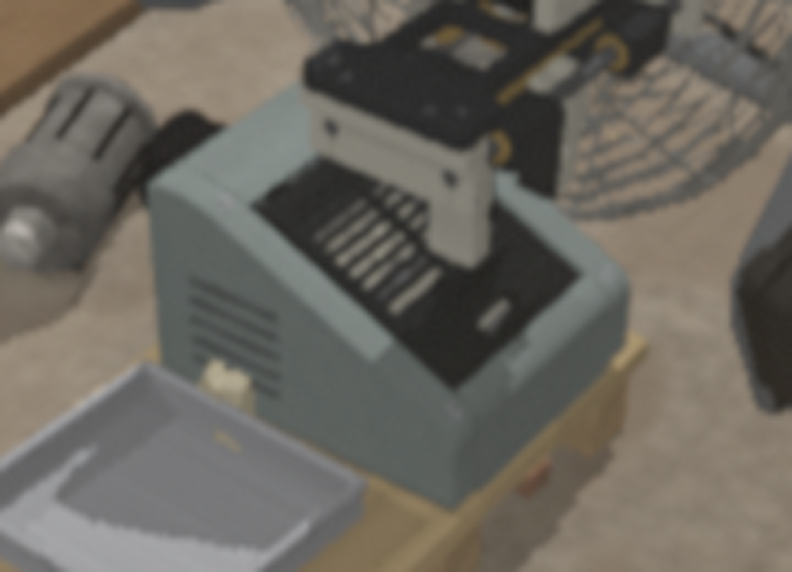

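```bash
python3 - <<'E'
from h import *
for n in("top","side"):
    d=np.load(n+"0.npy"); P=cloud(n,d)[d>0]
    # frame side strips beside opening
    for nm,m in (("L",(P[:,1]>.115)&(P[:,1]<.127)),("R",(P[:,1]<.002)&(P[:,1]>-.008))):
        m=m&(P[:,0]>.55)&(P[:,0]<.64)&(P[:,2]>.09)
        S=P[m]; 
        if len(S)<20: continue
        e=S[:,2]-(.4663*(S[:,0]-.5609)); print(n,nm,len(S),"z at .5609:",np.median(e).round(4))
    m=(P[:,0]>.53)&(P[:,0]<.585)&(abs(P[:,1]-.059)<.03)
    S=P[m]; hh=(S[:,2]-(.4663*(S[:,0]-.5609)+.1122))*.906; F=S[(hh>.010)&(hh<.025)]
    sl=((F[:,0]-.5609)*.906+(F[:,2]-.1122)*.4226)
    for lo,hi in((-.03,-.004),(.004,.03)):
        k=(sl>lo)&(sl<hi); 
        if k.sum()>5: print(n,k.sum(),"slope x pct",np.percentile(sl[k],[5,50,95]).round(4),"y",np.percentile(F[k,1],[3,97]).round(4),"h",np.percentile(hh[k] if 0 else ((F[k,2]-.4663*(F[k,0]-.5609)-.1122)*.906),[50,95]).round(4))
    # wedge top front edge/left side
    m=(P[:,2]>.10)&(P[:,0]>.55)&(P[:,0]<.68)&(P[:,1]>0)&(P[:,1]<.16); print(n,"left y",np.percentile(P[m,1],99.5).round(4))
E
```

```text
top L 314 z at .5609: 0.1122
top R 260 z at .5609: 0.1124
top 41 slope x pct [-0.0146 -0.0106 -0.0092] y [0.0481 0.0715] h [0.0155 0.0193]
top 78 slope x pct [0.0116 0.0157 0.0176] y [0.0406 0.0785] h [0.015  0.0177]
top left y 0.1335
side L 243 z at .5609: 0.1145
side R 164 z at .5609: 0.1147
side 39 slope x pct [-0.0142 -0.0121 -0.009 ] y [0.049  0.0739] h [0.0169 0.0203]
side 65 slope x pct [0.0123 0.0146 0.0184] y [0.0421 0.0821] h [0.0171 0.0195]
side left y 0.136
```

Emit:
send_rows(
  motion=[
    {"travel": [0.0105, -0.0052, 0.018], "spin": 0},
    {"travel": [0, 0, 0.01], "spin": 0},
    {"travel": [0, 0, 0], "spin": 0},
  ],
)

```text
time_s: 4.38
tcp_pos: [0.55, 0.0627, 0.1502]
eef_rot: [178.5, 2.6, -179.4]
contact_force: [-0.5, -0.1, 0.8]
gripper_width: 0.0503
```

Emit:
send_rows(
  motion=[
    {"travel": [0.007, -0.0035, 0.01], "spin": 0},
    {"travel": [0.003, -0.001, 0.006], "spin": 0},
    {"travel": [0, 0, 0], "spin": 0},
  ],
)

```text
time_s: 4.63
tcp_pos: [0.5431, 0.06, 0.1385]
eef_rot: [178.3, 3.1, -179.3]
contact_force: [-0.3, 0.1, -0.2]
gripper_width: 0.0498
```

Emit:
send_rows(
  motion=[
    {"travel": [0, -0.0003, 0.009], "spin": 0},
    {"travel": [0, -0.0003, 0.007], "spin": 0},
    {"travel": [0, 0, 0.004], "spin": 0},
    {"travel": [0, 0, 0], "spin": 0},
  ],
)

```text
time_s: 4.97
tcp_pos: [0.5467, 0.0612, 0.12]
eef_rot: [178.2, 3.4, -179.3]
contact_force: [0.1, 0.7, 0.5]
gripper_width: 0.0497
```

Emit:
send_rows(
  motion=[
    {"travel": [0.0025, -0.0015, 0.005], "spin": 0},
    {"travel": [0, 0, 0.002], "spin": 0},
    {"travel": [0, 0, 0], "spin": 0},
  ],
)

```text
time_s: 5.22
tcp_pos: [0.5448, 0.0599, 0.1117]
eef_rot: [178.3, 3.3, -179.2]
contact_force: [-0.8, -0.2, -0.2]
gripper_width: 0.05
```

Emit:
send_rows(
  motion=[
    {"travel": [0, 0, 0], "spin": 0},
    {"travel": [0, 0, 0], "spin": 0},
    {"travel": [0, 0, 0], "spin": 0},
    {"travel": [0, 0, 0], "spin": 0},
    {"travel": [0, 0, 0], "spin": 0},
  ],
  gripper=-1,
  squeeze=40,
)

```text
time_s: 5.63
tcp_pos: [0.545, 0.0598, 0.1118]
eef_rot: [178.3, 3.3, -179.2]
contact_force: [-0.7, -0.4, -0.6]
gripper_width: 0.0234
```

Emit:
send_rows(
  motion=[
    {"travel": [0, 0, 0], "spin": 0},
  ],
)

```text
time_s: 5.72
tcp_pos: [0.5449, 0.0598, 0.1119]
eef_rot: [178.3, 3.3, -179.2]
contact_force: [-0.1, 0.3, -1.1]
gripper_width: 0.0234
```

Emit:
send_rows(
  motion=[
    {"travel": [-0.004, 0, -0.0015], "spin": 0},
    {"travel": [-0.003, 0, -0.0012], "spin": 0},
    {"travel": [-0.001, 0, 0], "spin": 0},
  ],
)

```text
time_s: 5.97
tcp_pos: [0.551, 0.0591, 0.1144]
eef_rot: [178.3, 3.1, -179.3]
contact_force: [-4.4, 1.3, 2.2]
gripper_width: 0.0234
```

Emit:
send_rows(
  motion=[
    {"travel": [-0.0025, 0, -0.0018], "spin": 0},
    {"travel": [-0.001, 0, -0.001], "spin": 0},
  ],
)

```text
time_s: 6.13
tcp_pos: [0.5527, 0.0588, 0.1164]
eef_rot: [178.4, 2.8, -179.3]
contact_force: [-4.1, 2.8, -1.8]
gripper_width: 0.0236
```

Emit:
send_rows(
  motion=[
    {"travel": [-0.003, 0.0008, -0.0008], "spin": 0},
    {"travel": [-0.002, 0, -0.0005], "spin": 0},
    {"travel": [0, 0, 0], "spin": 0},
  ],
)

```text
time_s: 6.38
tcp_pos: [0.5542, 0.0588, 0.116]
eef_rot: [178.4, 2.4, -179.4]
contact_force: [-6.3, 3.8, 0.2]
gripper_width: 0.0233
```

Emit:
send_rows(
  motion=[
    {"travel": [-0.005, 0.001, -0.002], "spin": 0},
    {"travel": [-0.004, 0.001, -0.001], "spin": 0},
    {"travel": [-0.003, 0, -0.001], "spin": 0},
  ],
)

```text
time_s: 6.63
tcp_pos: [0.5553, 0.0586, 0.1163]
eef_rot: [178.6, 1.1, -179.5]
contact_force: [-12.8, 6.3, 6.0]
gripper_width: 0.0238
```

```bash
python3 - <<'E'
from h import *
s=r.get_state(); print(np.round(s["tcp_pos"],4),np.round(s["contact_force"],2),s["gripper_width"],s["time_s"])
b,d=r.capture("side"); print(find("side","grille_hooks"),find("side","release_tab"))
c=b[90:220,200:360]; cv2.imwrite("pics/s2.png",cv2.resize(c,None,fx=4.6,fy=4.6,interpolation=cv2.INTER_CUBIC))
E
```

```text
[0.5553 0.0586 0.1163] [-12.76   6.27   5.96] 0.02380926351315127 6.6333Traceback (most recent call last):
  File "<stdin>", line 3, in <module>
  File "h.py", line 15, in find
    return [(np.round(w(n,x["at"]),4).tolist(),round(x["conf"],2)) for x in r.pinpoint(n,t)[:k]]
                                                                            ~~~~~~~~~~^^^^^
ValueError: it knows: bare_patch, dust_unit, filter, filter_rib, frame_hook_line, grille, grille_grip, grille_hooks, masking_roll, sanding_block, screw_tin, tray_floor
```

Emit:
send_rows(
  motion=[
    {"travel": [0, 0.001, -0.006], "spin": 0},
    {"travel": [0, 0.001, -0.006], "spin": 0},
  ],
)

```text
time_s: 6.9
tcp_pos: [0.5509, 0.0594, 0.1258]
eef_rot: [178.7, 0.6, -179.6]
contact_force: [-4.5, -1.4, -3.2]
gripper_width: 0.0235
```

Emit:
send_rows(
  motion=[
    {"travel": [-0.001, 0, -0.006], "spin": 0},
    {"travel": [-0.001, 0, -0.006], "spin": 0},
  ],
)

```text
time_s: 7.07
tcp_pos: [0.5495, 0.0587, 0.1364]
eef_rot: [178.8, 0.2, -179.6]
contact_force: [-5.1, 2.2, -3.1]
gripper_width: 0.0233
```

```bash
python3 - <<'E'
from h import *
b,d=r.capture("side"); print(find("side","grille_hooks"),find("side","grille"))
c=b[90:220,200:360]; cv2.imwrite("pics/s2.png",cv2.resize(c,None,fx=4.6,fy=4.6,interpolation=cv2.INTER_CUBIC))
E
```

```text
[([0.6637, 0.0581, 0.1545], 0.66)] [([0.6017, 0.0607, 0.1447], 0.77)]
```

View pics/s2.png

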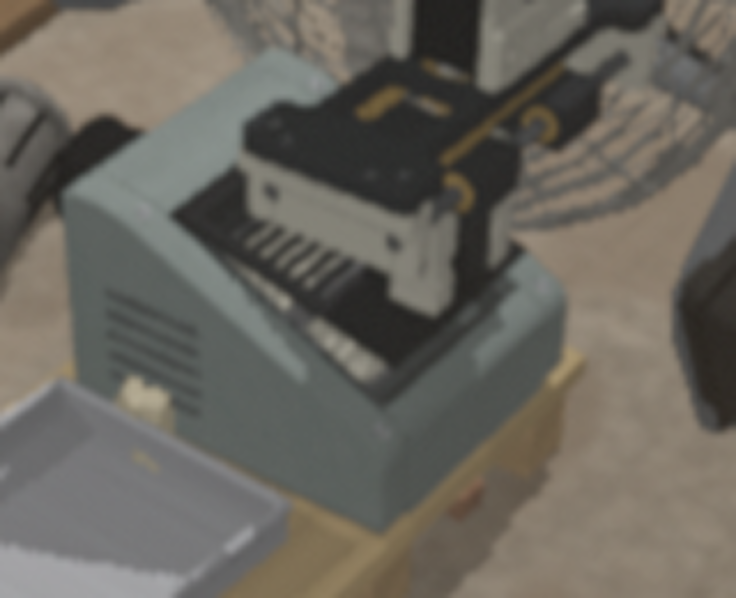

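Emit:
send_rows(
  motion=[
    {"travel": [-0.001, 0.001, -0.008], "spin": 0},
    {"travel": [-0.001, 0, -0.007], "spin": 0},
  ],
)

```text
time_s: 7.38
tcp_pos: [0.5478, 0.0588, 0.149]
eef_rot: [178.9, -0.3, -179.7]
contact_force: [-5.2, 0.8, -2.7]
gripper_width: 0.0238
```

Emit:
send_rows(
  motion=[
    {"travel": [0.005, 0, -0.001], "spin": 0},
    {"travel": [0.006, 0, 0], "spin": 0},
  ],
)

```text
time_s: 7.55
tcp_pos: [0.5374, 0.0589, 0.1504]
eef_rot: [178.9, -0.2, -179.7]
contact_force: [0.5, 0.4, -1.6]
gripper_width: 0.0232
```

Emit:
send_rows(
  motion=[
    {"travel": [0.006, 0, 0], "spin": 0},
    {"travel": [0.006, 0, 0], "spin": 0},
    {"travel": [0.006, 0, 0], "spin": 0},
  ],
)

```text
time_s: 7.8
tcp_pos: [0.5198, 0.0591, 0.1511]
eef_rot: [178.8, 0.1, -179.7]
contact_force: [-0.8, -0.4, -1.5]
gripper_width: 0.0235
```

Emit:
send_rows(
  motion=[
    {"travel": [0.005, 0, -0.005], "spin": 0},
    {"travel": [0.003, 0, -0.012], "spin": 0},
    {"travel": [0.003, 0, -0.015], "spin": 0},
    {"travel": [0.003, 0, -0.02], "spin": 0},
    {"travel": [0, 0, 0], "spin": 0},
  ],
  squeeze=50,
)

```text
time_s: 8.22
tcp_pos: [0.5025, 0.0577, 0.2064]
eef_rot: [178.8, 0.1, -179.6]
contact_force: [0.5, 1.3, -0.4]
gripper_width: 0.0232
```

```bash
python3 - <<'E'
from h import *
s=r.get_state(); print(np.round(s["tcp_pos"],4),np.round(s["contact_force"],2),s["gripper_width"],s["time_s"])
b,d=r.capture("side"); P=cloud("side",d)
for t in("grille_hooks","grille","filter_rib","filter"): print(t,find("side",t))
cv2.imwrite("pics/s3.png",cv2.resize(b[60:260,170:430],None,fx=3,fy=3,interpolation=cv2.INTER_CUBIC))
E
```

```text
[0.5025 0.0577 0.2064] [ 0.46  1.32 -0.43] 0.023201122221245405 8.2167
grille_hooks [([0.6213, 0.0589, 0.2288], 0.65), ([0.3624, 0.0272, -0.0024], 0.5)]
grille [([0.5605, 0.0606, 0.2163], 0.91)]
filter_rib [([0.6082, 0.0559, 0.1195], 0.97)]
filter [([0.6139, 0.0583, 0.0999], 0.97)]
```

View pics/s3.png

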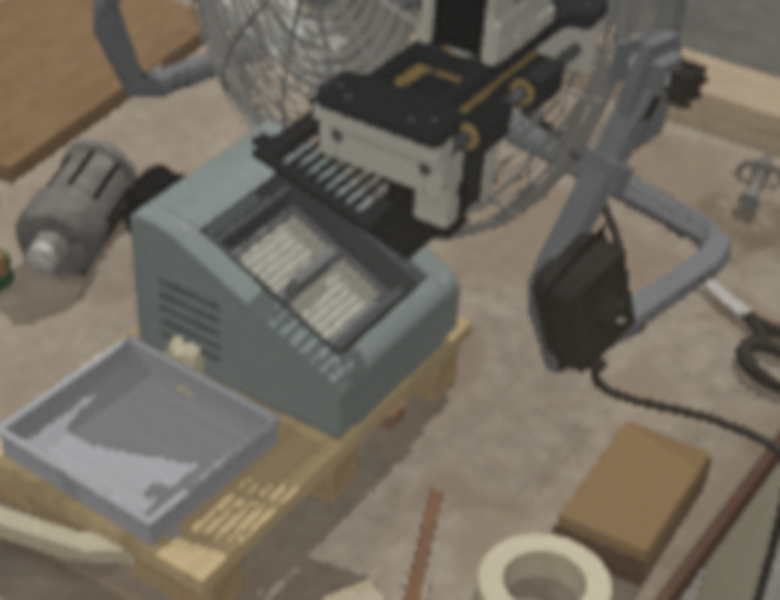

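Emit:
send_rows(
  motion=[
    {"travel": [0.008, 0.016, 0], "spin": 0},
    {"travel": [0.016, 0.032, 0], "spin": 0},
    {"travel": [0.016, 0.032, 0], "spin": 0},
    {"travel": [0.016, 0.032, 0], "spin": 0},
    {"travel": [0.016, 0.032, 0], "spin": 0},
  ],
)

```text
time_s: 8.88
tcp_pos: [0.4266, 0.1998, 0.1998]
eef_rot: [179.3, -0.6, 179.7]
contact_force: [0.8, 0.4, -0.6]
gripper_width: 0.0232
```

Emit:
send_rows(
  motion=[
    {"travel": [0.016, 0.032, 0], "spin": 0},
    {"travel": [0.016, 0.032, 0], "spin": 0},
    {"travel": [0.014, 0.028, 0], "spin": 0},
    {"travel": [0.008, 0.02, 0], "spin": 0},
    {"travel": [0, 0, 0], "spin": 0},
  ],
)

```text
time_s: 9.3
tcp_pos: [0.3666, 0.3206, 0.1984]
eef_rot: [179.5, -0.7, 179.9]
contact_force: [-0.0, 0.7, -0.7]
gripper_width: 0.0229
```

Emit:
send_rows(
  motion=[
    {"travel": [0.007, 0.02, 0.015], "spin": 0},
    {"travel": [0.004, 0.015, 0.025], "spin": 0},
    {"travel": [0, 0.003, 0.03], "spin": 0},
    {"travel": [0, 0, 0.025], "spin": 0},
    {"travel": [0, 0, 0], "spin": 0},
  ],
)

```text
time_s: 9.72
tcp_pos: [0.3532, 0.363, 0.0994]
eef_rot: [179.5, -0.7, -179.9]
contact_force: [-0.3, -1.2, -2.0]
gripper_width: 0.023
```

```bash
python3 - <<'E'
from h import *
s=r.get_state(); print(np.round(s["tcp_pos"],4),np.round(s["contact_force"],2),s["gripper_width"],s["time_s"])
for n in("side","top"):
    b,d=r.capture(n)
    for t in("grille_hooks","grille","grille_grip","bare_patch","tray_floor","filter_rib"): print(n,t,find(n,t,1))
    if n=="side": cv2.imwrite("pics/s4.png",cv2.resize(b[180:420,100:420],None,fx=2.5,fy=2.5,interpolation=cv2.INTER_CUBIC))
E
```

```text
[0.3532 0.363  0.0994] [-0.27 -1.24 -2.05] 0.02296746668064275 9.7167
side grille_hooks [([0.4718, 0.3625, 0.1157], 0.89)]
side grille [([0.4105, 0.3645, 0.1068], 0.55)]
side grille_grip []
side bare_patch []
side tray_floor [([0.6331, 0.2025, 0.0544], 0.71)]
side filter_rib [([0.41, 0.3673, 0.1078], 0.15)]
top grille_hooks [([0.4696, 0.3671, 0.1214], 0.97)]
top grille [([0.4112, 0.3623, 0.1085], 0.97)]
top grille_grip [([0.3723, 0.3648, 0.1097], 0.59)]
top bare_patch [([0.4065, 0.3552, 0.0029], 0.89)]
top tray_floor [([0.6355, 0.2111, 0.0498], 0.71)]
top filter_rib [([0.6038, 0.0591, 0.1139], 0.91)]
```

View pics/s4.png

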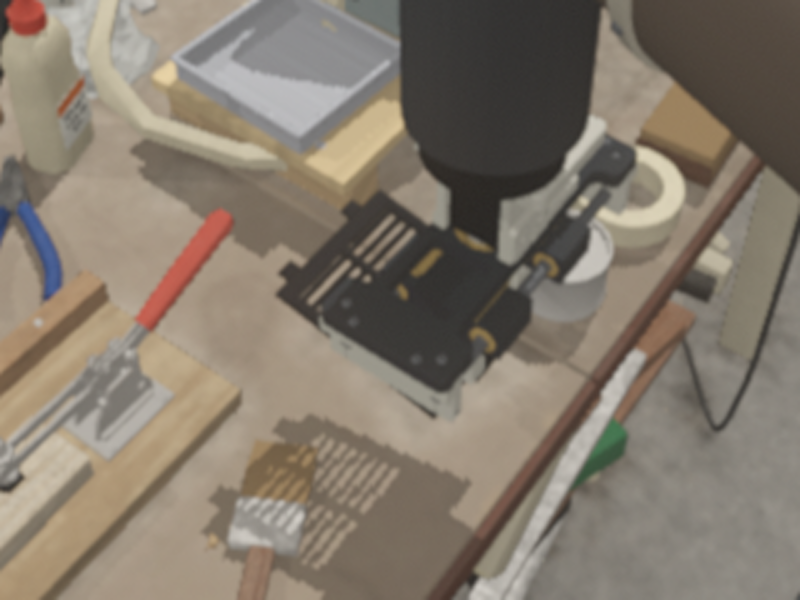

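Emit:
send_rows(
  motion=[
    {"travel": [0, -0.006, 0.025], "spin": 0},
    {"travel": [0, 0, 0.025], "spin": 0},
    {"travel": [0, 0, 0.012], "spin": 0},
    {"travel": [0, 0, 0], "spin": 0},
  ],
)

```text
time_s: 10.75
tcp_pos: [0.3557, 0.3625, 0.0427]
eef_rot: [178.7, -0.3, -179.8]
contact_force: [0.4, -1.1, -1.0]
gripper_width: 0.0233
```

Emit:
send_rows(
  motion=[
    {"travel": [0, 0, 0.003], "spin": 0},
    {"travel": [0, 0, 0.003], "spin": 0},
    {"travel": [0, 0, 0], "spin": 0},
  ],
)

```text
time_s: 11.0
tcp_pos: [0.356, 0.3631, 0.037]
eef_rot: [178.7, -0.3, -179.8]
contact_force: [-0.7, 0.1, -1.0]
gripper_width: 0.0229
```

Emit:
send_rows(
  motion=[
    {"travel": [0, -0.003, 0.006], "spin": 0},
    {"travel": [0, -0.002, 0.006], "spin": 0},
    {"travel": [0, 0, 0.003], "spin": 0},
    {"travel": [0, 0, 0], "spin": 0},
  ],
)

```text
time_s: 11.33
tcp_pos: [0.3566, 0.3595, 0.0226]
eef_rot: [178.5, -0.1, -179.8]
contact_force: [-0.7, 0.2, -1.3]
gripper_width: 0.0233
```

Emit:
send_rows(
  motion=[
    {"travel": [0, 0, 0.003], "spin": 0},
    {"travel": [0, 0, 0.002], "spin": 0},
    {"travel": [0, 0, 0], "spin": 0},
  ],
)

```text
time_s: 11.58
tcp_pos: [0.3567, 0.3596, 0.0172]
eef_rot: [178.5, -0.1, -179.8]
contact_force: [-1.2, -0.4, -0.7]
gripper_width: 0.0234
```

Emit:
send_rows(
  motion=[
    {"travel": [0, 0, 0.002], "spin": 0},
    {"travel": [0, 0, 0.002], "spin": 0},
    {"travel": [0, 0, 0], "spin": 0},
  ],
)

```text
time_s: 11.83
tcp_pos: [0.359, 0.3602, 0.0163]
eef_rot: [178.5, 0.1, -179.6]
contact_force: [-1.6, -0.3, 0.8]
gripper_width: 0.0228
```

Emit:
send_rows(
  motion=[
    {"travel": [0, 0, 0.001], "spin": 0},
    {"travel": [0, 0, 0], "spin": 0},
    {"travel": [0, 0, 0], "spin": 0},
  ],
  squeeze=3,
)

```text
time_s: 12.08
tcp_pos: [0.3595, 0.3608, 0.0159]
eef_rot: [178.4, 0.1, -179.6]
contact_force: [0.1, -0.1, -0.3]
gripper_width: 0.0249
```

Emit:
send_rows(
  motion=[
    {"travel": [0, 0, 0], "spin": 0},
    {"travel": [0, 0, 0], "spin": 0},
    {"travel": [0, 0, 0], "spin": 0},
    {"travel": [0, 0, 0], "spin": 0},
  ],
  gripper=0.0,
)

```text
time_s: 12.42
tcp_pos: [0.3594, 0.3612, 0.0156]
eef_rot: [178.4, 0.1, -179.6]
contact_force: [-0.4, -0.4, 0.1]
gripper_width: 0.0422
```

```bash
python3 - <<'E'
from h import *
s=r.get_state(); print(np.round(s["tcp_pos"],4),np.round(s["contact_force"],2),s["gripper_width"],s["time_s"])
for n in("side","top"):
    b,d=r.capture(n)
    for t in("grille_hooks","grille","grille_grip"): print(n,t,find(n,t,1))
E
```

```text
[0.3594 0.3612 0.0156] [-0.42 -0.38  0.05] 0.0421900290052193 12.4167
side grille_hooks [([0.6083, 0.0565, 0.1184], 0.35)]
side grille [([0.4161, 0.3654, 0.012], 0.81)]
side grille_grip []
top grille_hooks [([0.4717, 0.3623, 0.0062], 0.69)]
top grille [([0.4168, 0.3583, 0.0118], 0.64)]
top grille_grip [([0.3721, 0.3615, 0.0187], 0.74)]
```

Emit:
send_rows(
  motion=[
    {"travel": [0, 0, -0.004], "spin": 0},
    {"travel": [0, 0, -0.01], "spin": 0},
    {"travel": [0, 0, -0.03], "spin": 0},
    {"travel": [0, 0, -0.04], "spin": 0},
    {"travel": [0, 0, -0.04], "spin": 0},
  ],
  squeeze=40,
)

```text
time_s: 13.23
tcp_pos: [0.3565, 0.3523, 0.1377]
eef_rot: [179.3, -0.3, -179.6]
contact_force: [0.3, 0.8, -0.4]
gripper_width: 0.0438
```

```bash
python3 - <<'E'
from h import *
d=np.load("s1.npy"); P=cloud("side",d)[d>0]
T=np.array([.5545,.0645,.1639])
Q=P-T; m=(abs(Q[:,0])<.06)&(abs(Q[:,1])<.12)&(Q[:,2]>.002)&(Q[:,2]<.09)
Q=Q[m]
for z in np.arange(0.002,.09,.005):
    k=(Q[:,2]>=z)&(Q[:,2]<z+.005)&(Q[:,1]>.015)
    if k.sum()>3:
        q=Q[k]; print(round(z,3),k.sum(),"y",np.percentile(q[:,1],[3,50,97]).round(4),"x",np.percentile(q[:,0],[3,97]).round(4))
# bay geometry from fresh views
for n in("side","top"):
    b,d=r.capture(n); P=cloud(n,d); np.save(n+"5.npy",d); cv2.imwrite(f"pics/{n}5raw.png",b)
    for t in("filter_rib","filter","tray_floor","grille_grip"): print(n,t,find(n,t,1))
b=cv2.imread("pics/top5raw.png"); cv2.imwrite("pics/t5.png",cv2.resize(b[90:210,230:410],None,fx=4.4,fy=4.4,interpolation=cv2.INTER_CUBIC))
E
```

```text
0.002 10 y [0.0248 0.0367 0.0408] x [-0.0117  0.0084]
0.007 28 y [0.0305 0.0409 0.0431] x [-0.0119  0.0078]
0.012 31 y [0.0287 0.0403 0.0426] x [-0.013   0.0071]
0.017 27 y [0.0283 0.0406 0.0429] x [-0.0128  0.0084]
0.022 31 y [0.028  0.0417 0.0437] x [-0.013   0.0076]
0.027 25 y [0.0308 0.0418 0.0442] x [-0.013   0.0071]
0.032 7 y [0.0277 0.035  0.0429] x [-0.0132  0.0036]
0.037 8 y [0.0247 0.0311 0.0347] x [-0.0131 -0.0103]
0.042 4 y [0.0286 0.0328 0.035 ] x [-0.013  -0.0118]
0.047 5 y [0.0299 0.0345 0.0368] x [-0.0143 -0.0129]
0.067 44 y [0.0563 0.0872 0.0889] x [-0.0412  0.0298]
0.072 126 y [0.0344 0.0876 0.0897] x [-0.0416  0.0336]
0.077 135 y [0.0348 0.0877 0.0898] x [-0.0419  0.032 ]
0.082 158 y [0.0172 0.0869 0.09  ] x [-0.0421  0.0334]
0.087 56 y [0.0332 0.0866 0.0903] x [-0.0424  0.0322]
side filter_rib [([0.6126, 0.0601, 0.1018], 0.64)]
side filter [([0.3731, 0.1345, 0.0073], 0.7)]
side tray_floor [([0.6331, 0.2064, 0.0523], 0.9)]
side grille_grip [([0.3767, 0.3619, 0.0226], 0.75)]
top filter_rib [([0.6033, 0.0585, 0.1178], 0.84)]
top filter [([0.607, 0.0576, 0.0931], 0.79)]
top tray_floor [([0.638, 0.2125, 0.0526], 0.9)]
top grille_grip []
```

View pics/t5.png

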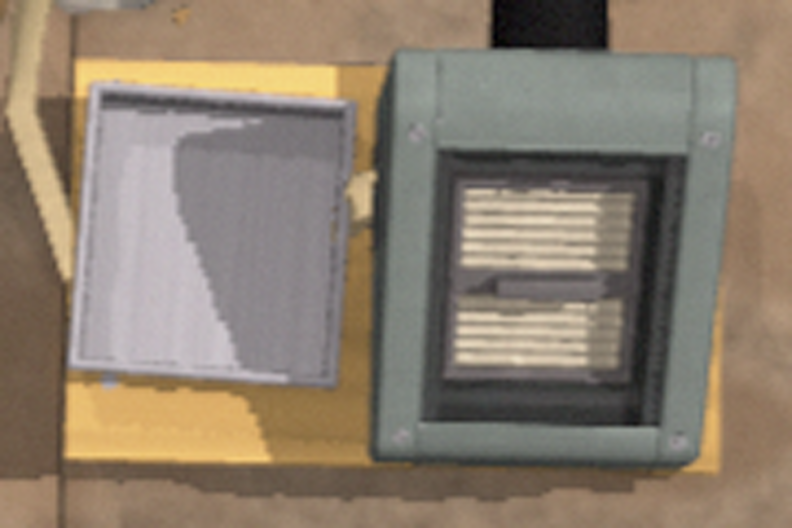

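```bash
python3 - <<'E'
from h import *
n0=np.array([-.4226,0,.9063]); x0=np.array([.9063,0,.4226])
O=np.array([.5609,.0602,.1134])
for n,zo in(("top",.1123),("side",.1146)):
    O[2]=zo
    d=np.load(n+"5.npy"); P=cloud(n,d)[d>0]-O
    sx=P@x0; h=P@n0; y=P[:,1]
    k0=(abs(y)<.06)&(sx>-.05)&(sx<.12)&(h>-.06)&(h<.03)
    for lo,hi in((.005,.02),(.022,.034),(.036,.05),(.052,.066)):
        k=k0&(sx>lo)&(sx<hi); print(n,lo,[(int(a*1000),int(np.median(h[k&(y>=a)&(y<a+.006)])*1e4)/10) for a in np.arange(-.06,.06,.006) if (k&(y>=a)&(y<a+.006)).sum()>2])
    # rib: points in |y|<.02 with -.022<h<-.006
    k=k0&(abs(y)<.03)&(h>-.0165)&(h<-.005)&(sx>.01)&(sx<.08); print(n,"rib",k.sum(),"sx",np.percentile(sx[k],[5,50,95]).round(4),"y",(np.percentile(y[k],[3,97])+.0602).round(4),"h",np.percentile(h[k],[20,50,80]).round(4))
    m=cloud(n,d); f=m[d>0]; t=(abs(f[:,2]-.0715)<.007)&(f[:,1]>.14)&(f[:,1]<.29)&(f[:,0]>.555)&(f[:,0]<.72)&~((f[:,2]<.066))
    print(n,"tray",cv2.minAreaRect((f[t][:,:2]*1000).astype(np.float32)))
E
```

```text
top 0.005 [(-60, 0.1), (-54, -3.4), (-48, -21.4), (-42, -25.4), (-36, -27.8), (-30, -28.3), (-24, -26.6), (-18, -27.1), (-12, -27.6), (-6, -27.6), (0, -28.0), (5, -27.6), (11, -27.3), (17, -28.4), (23, -27.9), (29, -27.2), (35, -24.8), (41, -3.7), (47, -3.9), (53, 0.1)]
top 0.022 [(-60, -0.4), (-54, -3.3), (-48, -20.8), (-42, -25.7), (-36, -27.4), (-30, -26.7), (-24, -27.4), (-18, -28.3), (-12, -28.1), (-6, -27.8), (0, -27.0), (5, -27.3), (11, -28.2), (17, -27.3), (23, -27.8), (29, -27.7), (35, -24.7), (41, -4.2), (47, -2.3), (53, 0.4)]
top 0.036 [(-60, 0.0), (-54, -3.9), (-48, -23.8), (-42, -23.5), (-36, -23.2), (-30, -24.1), (-24, -14.3), (-18, -12.9), (-12, -12.5), (-6, -13.5), (0, -13.9), (5, -12.7), (11, -12.6), (17, -21.3), (23, -24.2), (29, -24.3), (35, -24.6), (41, -3.1), (47, -3.3), (53, -0.4)]
top 0.052 [(-60, -1.1), (-54, -4.0), (-48, -21.8), (-42, -25.0), (-36, -27.1), (-30, -27.0), (-24, -27.5), (-18, -27.4), (-12, -27.4), (-6, -27.7), (0, -26.9), (5, -28.5), (11, -27.6), (17, -26.9), (23, -27.5), (29, -28.8), (35, -24.9), (41, -6.0), (47, -3.6), (53, 0.0)]
top rib 119 s
[... 379 characters left out ...]
 (53, -0.5)]Traceback (most recent call last):
  File "<stdin>", line 12, in <module>
    return _quantile_unchecked(
        a, q, axis, out, overwrite_input, method, keepdims, weights)
    return _ureduce(a,
                    func=_quantile_ureduce_func,
    ...<5 lines>...
                    overwrite_input=overwrite_input,
                    method=method)
    r = func(a, **kwargs)
    result = _quantile(arr,
                       quantiles=q,
    ...<2 lines>...
                       out=out,
                       weights=wgt)
    slices_having_nans = np.isnan(arr[-1, ...])
                                  ~~~^^^^^^^^^
IndexError: index -1 is out of bounds for axis 0 with size 0
```

```bash
python3 - <<'E'
from h import *
for n in("top","side"):
    for s in("0","5"):
        d=np.load(n+s+".npy"); f=cloud(n,d)[d>0]
        t=(f[:,0]>.54)&(f[:,0]<.69)&(f[:,1]<-.025)&(f[:,1]>-.2)&(f[:,2]>.175); print(n,s,t.sum(),np.sort(f[t][:,1])[-5:].round(3))
E
```

```text
top 0 6877 [-0.082 -0.082 -0.082 -0.081 -0.081]
top 5 6868 [-0.082 -0.082 -0.082 -0.082 -0.081]
side 0 4702 [-0.08  -0.079 -0.079 -0.078 -0.077]
side 5 21 [-0.184 -0.182 -0.181 -0.18  -0.178]
```

Emit:
send_rows(
  motion=[
    {"travel": [-0.01, -0.01, -0.03], "spin": 0},
    {"travel": [-0.02, -0.02, -0.03], "spin": 0},
    {"travel": [-0.024, -0.028, -0.01], "spin": 0},
    {"travel": [-0.025, -0.029, 0], "spin": 0},
    {"travel": [-0.025, -0.029, 0], "spin": 0},
  ],
  gripper=0.16,
)

```text
time_s: 14.15
tcp_pos: [0.4622, 0.2361, 0.203]
eef_rot: [179.8, -0.5, -179.0]
contact_force: [1.4, 1.1, -0.1]
gripper_width: 0.0507
```

Emit:
send_rows(
  motion=[
    {"travel": [-0.025, -0.029, 0], "spin": 0},
    {"travel": [-0.025, -0.029, 0], "spin": 0},
    {"travel": [-0.025, -0.029, 0], "spin": 0},
    {"travel": [-0.025, -0.029, 0], "spin": 0},
    {"travel": [0, 0, 0], "spin": 0},
  ],
)

```text
time_s: 14.57
tcp_pos: [0.5707, 0.1112, 0.1983]
eef_rot: [180.0, -0.8, -179.1]
contact_force: [-0.3, 1.3, 0.8]
gripper_width: 0.0506
```

Emit:
send_rows(
  motion=[
    {"travel": [-0.018, -0.026, 0.01], "spin": 0.9},
    {"travel": [-0.014, -0.02, 0.012], "spin": 0},
    {"travel": [-0.004, -0.006, 0.01], "spin": 0},
    {"travel": [0, 0, 0], "spin": 0},
  ],
)

```text
time_s: 14.9
tcp_pos: [0.6087, 0.0544, 0.1605]
eef_rot: [-179.9, -1.1, 179.7]
contact_force: [-2.0, -0.5, -0.2]
gripper_width: 0.0507
```

Emit:
send_rows(
  motion=[
    {"travel": [0.0038, 0.005, 0.008], "spin": 0},
    {"travel": [0, 0, 0.006], "spin": 0},
    {"travel": [0, 0, 0], "spin": 0},
  ],
)

```text
time_s: 15.15
tcp_pos: [0.6029, 0.0606, 0.1439]
eef_rot: [-179.8, -1.3, 179.6]
contact_force: [-0.3, -0.0, -0.4]
gripper_width: 0.051
```

Emit:
send_rows(
  motion=[
    {"travel": [-0.0012, -0.0008, 0.008], "spin": 0},
    {"travel": [0, 0, 0.006], "spin": 0},
    {"travel": [0, 0, 0], "spin": 0},
  ],
)

```text
time_s: 15.4
tcp_pos: [0.603, 0.0626, 0.1297]
eef_rot: [-179.8, -1.2, 179.9]
contact_force: [-0.3, -1.0, -0.9]
gripper_width: 0.0505
```

Emit:
send_rows(
  motion=[
    {"travel": [-0.001, -0.002, 0.002], "spin": 0},
    {"travel": [0, -0.0005, 0.004], "spin": 0},
    {"travel": [0, 0, 0], "spin": 0},
  ],
)

```text
time_s: 15.65
tcp_pos: [0.604, 0.0609, 0.1237]
eef_rot: [-179.9, -1.1, 180.0]
contact_force: [-1.1, -0.2, -0.4]
gripper_width: 0.051
```

Emit:
send_rows(
  motion=[
    {"travel": [-0.0005, -0.001, 0.005], "spin": 0},
    {"travel": [0, 0, 0.004], "spin": 0},
    {"travel": [0, 0, 0], "spin": 0},
  ],
)

```text
time_s: 15.9
tcp_pos: [0.6047, 0.0597, 0.1144]
eef_rot: [-179.9, -1.0, 180.0]
contact_force: [0.6, -0.1, 0.3]
gripper_width: 0.0508
```

No contact, in position. Close on the rib ends.

Emit:
send_rows(
  motion=[
    {"travel": [0, 0, 0], "spin": 0},
    {"travel": [0, 0, 0], "spin": 0},
    {"travel": [0, 0, 0], "spin": 0},
  ],
  gripper=-1,
  squeeze=30,
)

```text
time_s: 16.15
tcp_pos: [0.6046, 0.0594, 0.114]
eef_rot: [-179.9, -1.1, 179.9]
contact_force: [0.3, 0.6, 0.2]
gripper_width: 0.0453
```

Emit:
send_rows(
  motion=[
    {"travel": [0.0025, 0, -0.005], "spin": 0},
    {"travel": [0.0035, 0, -0.0075], "spin": 0},
  ],
)

```text
time_s: 16.32
tcp_pos: [0.5988, 0.0593, 0.126]
eef_rot: [-179.8, -1.2, 179.9]
contact_force: [0.7, -0.5, -0.7]
gripper_width: 0.0452
```

Emit:
send_rows(
  motion=[
    {"travel": [0.0046, 0, -0.01], "spin": 0},
    {"travel": [0.0046, 0, -0.01], "spin": 0},
    {"travel": [0.0046, 0, -0.01], "spin": 0},
  ],
)

```text
time_s: 16.57
tcp_pos: [0.5839, 0.0592, 0.159]
eef_rot: [-179.8, -1.2, 179.9]
contact_force: [0.8, 0.5, -0.5]
gripper_width: 0.0452
```

Emit:
send_rows(
  motion=[
    {"travel": [0.0046, 0, -0.01], "spin": 0},
    {"travel": [0.0046, 0, -0.012], "spin": 0},
    {"travel": [0.0046, 0, -0.014], "spin": 0},
    {"travel": [0.002, 0, -0.014], "spin": 0},
    {"travel": [0, 0, -0.01], "spin": 0},
  ],
  squeeze=40,
)

```text
time_s: 16.98
tcp_pos: [0.5652, 0.0593, 0.228]
eef_rot: [-179.9, -1.1, 179.9]
contact_force: [0.1, -0.1, -0.5]
gripper_width: 0.0446
```

```bash
python3 - <<'E'
from h import *
s=r.get_state(); print(np.round(s["tcp_pos"],4),np.round(s["contact_force"],2),s["gripper_width"],s["time_s"])
b,d=r.capture("side")
for t in("filter_rib","filter","tray_floor","grille"): print(t,find("side",t))
cv2.imwrite("pics/s6.png",cv2.resize(b[40:260,130:390],None,fx=2.7,fy=2.7,interpolation=cv2.INTER_CUBIC))
b,d=r.capture("top"); print(find("top","tray_floor"),find("top","grille"),find("top","grille_grip"))
E
```

```text
[0.5652 0.0593 0.228 ] [ 0.07 -0.05 -0.46] 0.04463688184133135 16.9833
filter_rib [([0.5659, 0.0573, 0.2307], 0.72), ([0.3752, 0.3625, 0.0174], 0.16)]
filter [([0.5721, 0.057, 0.2116], 0.57)]
tray_floor [([0.6317, 0.2021, 0.0538], 0.89), ([0.3614, 0.0267, 0.0009], 0.62)]
grille [([0.4181, 0.3641, 0.0125], 0.92)]
[] [([0.4169, 0.3558, 0.0066], 0.63)] [([0.3721, 0.3588, 0.0145], 0.68)]
```

View pics/s6.png

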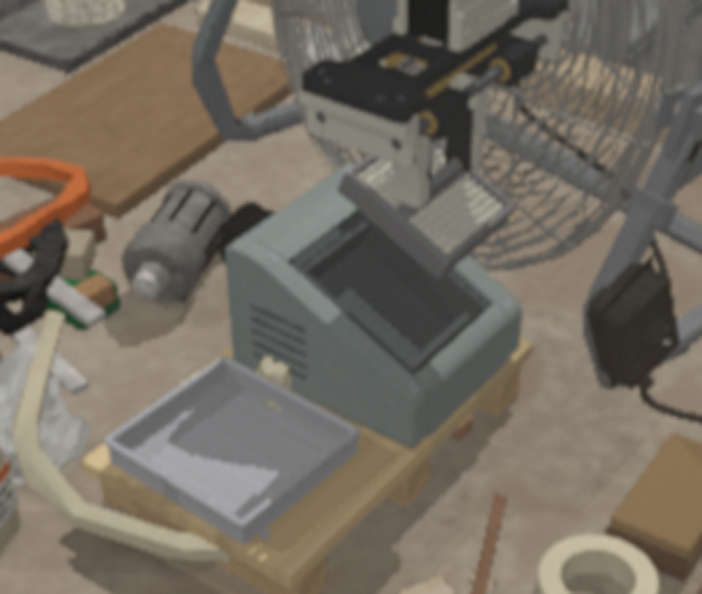

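Emit:
send_rows(
  motion=[
    {"travel": [0, 0, -0.006], "spin": -5},
    {"travel": [0, 0, -0.006], "spin": -7},
    {"travel": [0, 0, -0.006], "spin": -7},
    {"travel": [0, 0, -0.004], "spin": -7},
    {"travel": [0, 0, 0], "spin": -7},
  ],
)

```text
time_s: 17.85
tcp_pos: [0.565, 0.0586, 0.2433]
eef_rot: [179.3, -1.6, -146.3]
contact_force: [0.5, 0.6, -1.0]
gripper_width: 0.045
```

Emit:
send_rows(
  motion=[
    {"travel": [0, 0, 0], "spin": -7},
    {"travel": [0, 0, 0], "spin": -7},
    {"travel": [0, 0, 0], "spin": -7},
    {"travel": [0, 0, 0], "spin": -7},
    {"travel": [0, 0, 0], "spin": -7},
  ],
)

```text
time_s: 18.27
tcp_pos: [0.5647, 0.0583, 0.2403]
eef_rot: [178.3, -1.1, -110.5]
contact_force: [0.4, -0.3, -0.7]
gripper_width: 0.0447
```

Emit:
send_rows(
  motion=[
    {"travel": [0, 0, 0], "spin": -7},
    {"travel": [0, 0, 0], "spin": -6},
    {"travel": [0, 0, 0], "spin": 0},
  ],
)

```text
time_s: 18.52
tcp_pos: [0.5643, 0.058, 0.2382]
eef_rot: [177.9, -0.8, -96.7]
contact_force: [-0.1, 0.9, -0.8]
gripper_width: 0.0451
```

Emit:
send_rows(
  motion=[
    {"travel": [-0.02, -0.009, 0], "spin": -2},
    {"travel": [-0.028, -0.012, 0], "spin": -1.7},
    {"travel": [-0.03, -0.013, 0], "spin": 0},
    {"travel": [-0.03, -0.013, 0], "spin": 0},
    {"travel": [-0.02, -0.008, 0], "spin": 0},
  ],
)

```text
time_s: 18.93
tcp_pos: [0.6291, 0.1813, 0.2335]
eef_rot: [177.8, -0.8, -94.2]
contact_force: [0.3, 0.2, -1.3]
gripper_width: 0.0449
```

Emit:
send_rows(
  motion=[
    {"travel": [0, 0, 0.01], "spin": 0},
    {"travel": [0, 0, 0.02], "spin": 0},
    {"travel": [0, 0, 0.01], "spin": 0},
    {"travel": [0, 0, 0], "spin": 0},
  ],
)

```text
time_s: 19.27
tcp_pos: [0.6289, 0.1854, 0.1881]
eef_rot: [177.6, -0.9, -94.8]
contact_force: [-0.8, -0.0, -0.7]
gripper_width: 0.045
```

```bash
python3 - <<'E'
from h import *
s=r.get_state(); print(np.round(s["tcp_pos"],4),np.round(s["eef_rot"],2),s["gripper_width"],s["time_s"])
for n in ("side","top"):
    b,d=r.capture(n)
    for t in("filter_rib","filter","tray_floor"): print(n,t,find(n,t,1))
    if n=="side": cv2.imwrite("pics/s7.png",cv2.resize(b[40:270,90:370],None,fx=2.5,fy=2.5,interpolation=cv2.INTER_CUBIC))
E
```

```text
[0.6289 0.1854 0.1881] [177.63  -0.9  -94.76] 0.04495683944879837 19.2667
side filter_rib [([0.6295, 0.1838, 0.1935], 0.76)]
side filter [([0.6296, 0.194, 0.1744], 0.63)]
side tray_floor [([0.6341, 0.2025, 0.0522], 0.89)]
top filter_rib [([0.6256, 0.1875, 0.1938], 0.62)]
top filter [([0.6267, 0.1929, 0.1714], 0.73)]
top tray_floor []
```

View pics/s7.png

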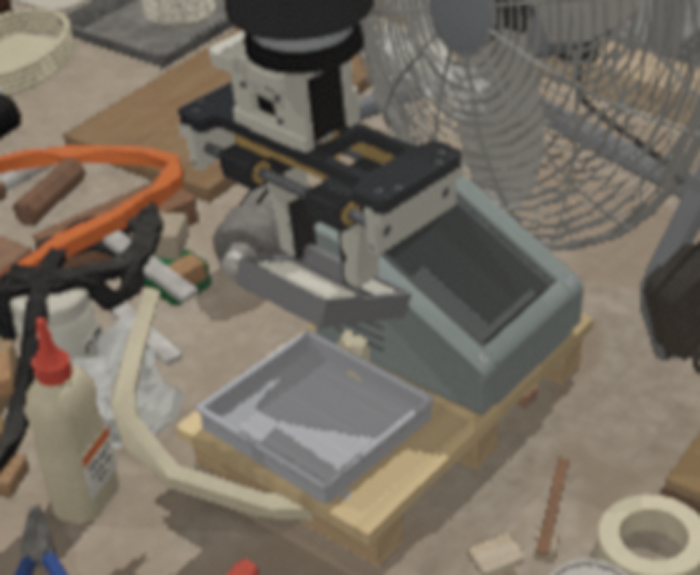

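Emit:
send_rows(
  motion=[
    {"travel": [-0.005, -0.004, 0.015], "spin": -1},
    {"travel": [-0.004, -0.004, 0.022], "spin": 0},
    {"travel": [0, 0, 0.022], "spin": 0},
    {"travel": [0, 0, 0.012], "spin": 0},
    {"travel": [0, 0, 0], "spin": 0},
  ],
)

```text
time_s: 20.08
tcp_pos: [0.6395, 0.1944, 0.1238]
eef_rot: [178.4, -0.4, -93.7]
contact_force: [-1.1, 0.1, -2.6]
gripper_width: 0.0451
```

Emit:
send_rows(
  motion=[
    {"travel": [0, 0.004, 0.009], "spin": 0},
    {"travel": [0, 0, 0.006], "spin": 0},
    {"travel": [0, 0, 0], "spin": 0},
  ],
)

```text
time_s: 20.33
tcp_pos: [0.6355, 0.1947, 0.1098]
eef_rot: [178.5, -0.3, -93.7]
contact_force: [-0.0, 0.7, -0.6]
gripper_width: 0.0452
```

Emit:
send_rows(
  motion=[
    {"travel": [0, 0, 0.004], "spin": 0},
    {"travel": [0, 0, 0.003], "spin": 0},
    {"travel": [0, 0, 0], "spin": 0},
  ],
)

```text
time_s: 20.58
tcp_pos: [0.6361, 0.1951, 0.1041]
eef_rot: [178.7, -0.2, -93.7]
contact_force: [-0.4, -0.6, -0.9]
gripper_width: 0.0447
```

Emit:
send_rows(
  motion=[
    {"travel": [0, 0, 0.004], "spin": 0},
    {"travel": [0, 0, 0.003], "spin": 0},
    {"travel": [0, 0, 0], "spin": 0},
  ],
)

```text
time_s: 20.83
tcp_pos: [0.6366, 0.1954, 0.0975]
eef_rot: [178.8, -0.2, -93.7]
contact_force: [-0.5, -0.5, -0.2]
gripper_width: 0.0448
```

Emit:
send_rows(
  motion=[
    {"travel": [0, 0, 0.003], "spin": 0},
    {"travel": [0, 0, 0.002], "spin": 0},
    {"travel": [0, 0, 0], "spin": 0},
  ],
)

```text
time_s: 21.08
tcp_pos: [0.6378, 0.1964, 0.0938]
eef_rot: [178.9, -0.1, -93.6]
contact_force: [-0.3, -0.6, 1.1]
gripper_width: 0.0447
```

Emit:
send_rows(
  motion=[
    {"travel": [-0.002, 0.001, 0.003], "spin": 0},
    {"travel": [-0.002, 0.001, 0.003], "spin": 0},
    {"travel": [-0.002, 0, 0.003], "spin": 0},
  ],
  squeeze=12,
)

```text
time_s: 21.33
tcp_pos: [0.6372, 0.2034, 0.0857]
eef_rot: [179.1, 0.0, -93.6]
contact_force: [-0.5, 1.2, 1.4]
gripper_width: 0.0454
```

Emit:
send_rows(
  motion=[
    {"travel": [-0.001, 0.001, 0.003], "spin": 0},
    {"travel": [-0.001, 0, 0.002], "spin": 0},
    {"travel": [0, 0, 0.002], "spin": 0},
  ],
)

```text
time_s: 21.58
tcp_pos: [0.6359, 0.2064, 0.0774]
eef_rot: [179.1, -0.0, -93.6]
contact_force: [-3.6, -0.0, 15.9]
gripper_width: 0.0457
```

```bash
python3 - <<'E'
from h import *
s=r.get_state(); print(np.round(s["tcp_pos"],4),np.round(s["contact_force"],2),s["gripper_width"],s["time_s"])
for n in ("side","top"):
    b,d=r.capture(n)
    for t in("filter_rib","filter","tray_floor"): print(n,t,find(n,t,1))
    if n=="side": cv2.imwrite("pics/s8.png",cv2.resize(b[80:270,120:370],None,fx=2.8,fy=2.8,interpolation=cv2.INTER_CUBIC))
E
```

```text
[0.6359 0.2064 0.0774] [-3.64 -0.02 15.88] 0.045744312773845594 21.5833
side filter_rib [([0.6359, 0.2056, 0.0821], 0.81)]
side filter [([0.6332, 0.2029, 0.0625], 0.58)]
side tray_floor []
top filter_rib [([0.632, 0.2061, 0.0781], 0.52)]
top filter [([0.6356, 0.2039, 0.0568], 0.49)]
top tray_floor []
```

View pics/s8.png

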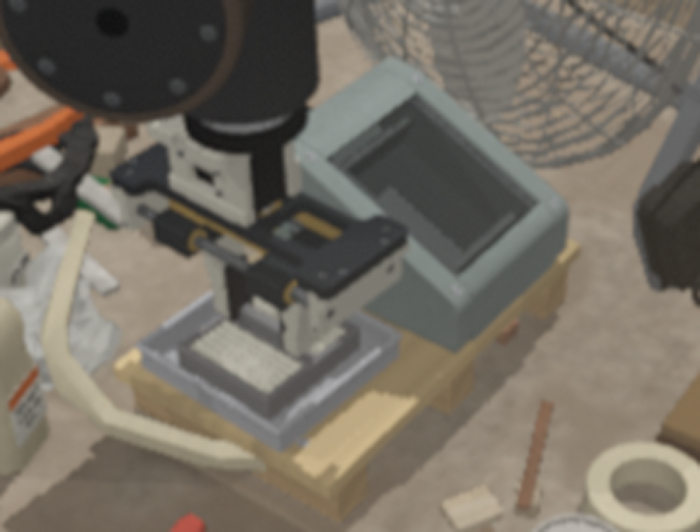

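Emit:
send_rows(
  motion=[
    {"travel": [0, 0, -0.001], "spin": 0},
    {"travel": [0, 0, 0], "spin": 0},
  ],
  squeeze=3,
)

```text
time_s: 22.15
tcp_pos: [0.6353, 0.2053, 0.0779]
eef_rot: [179.0, -0.1, -93.6]
contact_force: [-0.1, -0.6, -1.1]
gripper_width: 0.0459
```

Emit:
send_rows(
  motion=[
    {"travel": [0, 0, 0], "spin": 0},
    {"travel": [0, 0, 0], "spin": 0},
    {"travel": [0, 0, 0], "spin": 0},
    {"travel": [0, 0, 0], "spin": 0},
  ],
  gripper=0.3,
)

```text
time_s: 22.48
tcp_pos: [0.6352, 0.2049, 0.0779]
eef_rot: [179.0, -0.1, -93.7]
contact_force: [-0.8, 0.9, 0.0]
gripper_width: 0.0566
```

Emit:
send_rows(
  motion=[
    {"travel": [0, 0, -0.003], "spin": 0},
    {"travel": [0, 0, -0.008], "spin": 0},
    {"travel": [0, 0, -0.02], "spin": 0},
    {"travel": [0, 0, -0.03], "spin": 0},
    {"travel": [0, 0, -0.04], "spin": 0},
  ],
)

```text
time_s: 22.9
tcp_pos: [0.6322, 0.2026, 0.1739]
eef_rot: [178.1, -0.6, -93.7]
contact_force: [1.2, 1.2, 0.1]
gripper_width: 0.0567
```

Emit:
send_rows(
  motion=[
    {"travel": [0.01, 0.02, -0.03], "spin": 0},
    {"travel": [0.01, 0.03, -0.02], "spin": 0},
    {"travel": [0, 0.035, -0.01], "spin": 0},
    {"travel": [0, 0.03, 0], "spin": 0},
    {"travel": [0, 0, 0], "spin": 0},
  ],
)

```text
time_s: 23.32
tcp_pos: [0.5194, 0.1905, 0.2529]
eef_rot: [179.0, -0.1, -93.8]
contact_force: [-0.8, -0.7, -1.2]
gripper_width: 0.0571
```

```bash
python3 - <<'E'
from h import *
s=r.get_state(); print(np.round(s["tcp_pos"],4),np.round(s["contact_force"],2),s["gripper_width"],s["time_s"])
for n in ("side","top"):
    b,d=r.capture(n); P=cloud(n,d)[d>0]
    for t in("filter_rib","filter","tray_floor","grille","grille_grip","grille_hooks","masking_roll","screw_tin","sanding_block"): print(n,t,find(n,t,1))
    # filter rim plane near tray
    m=(abs(P[:,0]-.634)<.036)&(abs(P[:,1]-.205)<.038)&(P[:,2]>.06)&(P[:,2]<.077); S=P[m]
    if len(S)>50: c=np.linalg.lstsq(np.c_[S[:,:2],np.ones(len(S))],S[:,2],rcond=None)[0]; print(n,"filter tilt deg",np.degrees(np.arctan(c[:2])).round(1),S[:,2].mean().round(4))
    m=(P[:,0]>.40)&(P[:,0]<.465)&(abs(P[:,1]-.36)<.04)&(P[:,2]>.005)&(P[:,2]<.03); S=P[m]
    if len(S)>50: c=np.linalg.lstsq(np.c_[S[:,:2],np.ones(len(S))],S[:,2],rcond=None)[0]; print(n,"grille tilt deg",np.degrees(np.arctan(c[:2])).round(1),S[:,2].mean().round(4))
    if n=="side": cv2.imwrite("pics/s9.png",b)
E
```

```text
[0.5194 0.1905 0.2529] [-0.8  -0.69 -1.23] 0.05706649366430604 23.3167
side filter_rib [([0.3733, 0.1386, 0.0049], 0.17)]
side filter [([0.6331, 0.2036, 0.0644], 0.61)]
side tray_floor []
side grille [([0.4176, 0.3625, 0.0106], 0.82)]
side grille_grip [([0.3804, 0.361, 0.0166], 0.67)]
side grille_hooks []
side masking_roll [([0.3747, 0.1362, 0.0067], 0.8)]
side screw_tin [([0.3759, 0.2216, 0.0067], 0.68)]
side sanding_block [([0.3654, 0.0288, 0.0043], 0.91)]
side filter tilt deg [-0.3  0.1] 0.0699
side grille tilt deg [ 0.1 -0.2] 0.0109
top filter_rib []
top filter []
top tray_floor []
top grille []
top grille_grip []
top grille_hooks []
top masking_roll [([0.3727, 0.1359, 0.0021], 0.65)]
top screw_tin [([0.374, 0.2302, -0.0022], 0.65)]
top sanding_block [([0.3658, 0.0319, -0.0002], 0.93)]
```

View pics/s9.png

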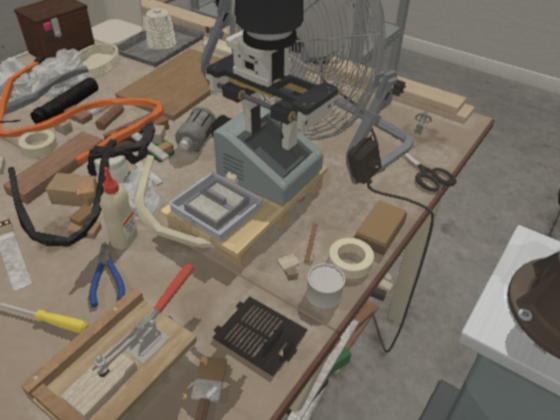

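```bash
python3 -c "
from h import *
print(r.close_job())"
```

```text
the job is handed in; nothing more can be done
None
```

The grille now lies flat on the bare bench at the left front, grip side up. The filter lies flat, rib up, in the steel tray. I handed the job in at about 23 s of the 58 s allowed, and it reported no verdict.

- **Grille:** The tool could only point straight down, so I could not pinch the two fins together on the 25° slope. I gripped the release tab by its ends instead and pushed it up the slope to its stop, at about 13 N. From there I swung the grille up about its hooks, drew it out, set it down and let it go gently.
- **Filter:** I gripped the rib by its ends and pulled the filter out along the bay. I turned it about 90° so the gripper's body cleared the wedge. It went in low edge first, and I pressed it flat with up to 16 N before letting go.

**Last checks:**
- From the side camera's depth, both parts measured within 0.3° of level. The filter face is about 70 mm and the grille face about 11 mm above the bench, near the expected 71 mm and 9.5 mm.
- The tape roll, tin and sanding block were found within about 5 mm of where they started, which is within the detectors' error.
- The gripper was open and clear of everything, in open air above the extractor's front.

**Not confirmed:**
- **Tab travel:** I had no direct reading of it; I judged it from how far the tool moved and from reaching the hard stop.
- **Swing angle with the hooks still in:** I judged this from an 11° lift in the picture and the hook position the detector found.
- **Final look from above:** The top camera found neither the grille nor the filter, so that check rests on the side camera alone. The side camera's filter rib result was a low-confidence false hit.

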